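# Open the egg-candling lamp

### The job

The egg-candling lamp needs a new bulb: take off its bayonet cover. Press the cover down gently until you feel it bottom, without forcing it against the lamp glass, twist it about a quarter turn anticlockwise (seen from above) towards the green marks and lift it out, then set it down, not dropped, flat inside the blue parts tray with its grip upwards. Leave the other things on the bench where they are.

Things in the scene. Friction and masses are not known exactly. Their poses are not given: they have to be found in the camera images.
- lamp: Candling lamp, fixed to the bench: grey box 130 x 130 mm, 65 mm high, with a round aluminium collar 100 mm across on top (rim at 101 mm). Origin: centre of the box's underside, on the collar's axis; z up. Red dots on the rim along its +x and -x show where the cover's lugs lie locked; a tooth and a stop beside each allow only about 6 degrees of turn until pressed below the teeth.
- lamp_collar (a point): Centre of the collar's mouth at its rim, axes as the lamp's. Inside are hidden teeth and a firm floor, whose depth differs from lamp to lamp and cannot be seen: the cover must go down 4 to 12 mm from locked to clear the teeth, and bottoms firmly 2.5 mm deeper (6.5 to 14.5 mm in all). Then it turns anticlockwise only, to end stops about 6 degrees past the gaps.
- lamp_gap (a point): Middle of one of two gaps in the collar's inward ledges (62 mm opening), at the rim, 40 mm from the axis, 84 degrees anticlockwise from the lamp's x axis; the other gap is opposite. Green stripes on the collar's outside and green dots on the box mark both. The lugs lift out only there (give or take 6 degrees).
- lamp_pad (a joint): Rubber seat on the hidden floor, metres: 0 untouched, grows as the bottomed cover squeezes it, 20 N per mm. Squeezed over 1.5 mm (30 N on the seat, some 40 N of push with the spring) the lamp breaks.
- lamp_glass (a joint): Sprung lamp glass under the cover, metres: 0 with the cover locked, grows as the cover is pressed down, -0.005 when free. Its spring pushes the cover up with about 7 N at 0, about 10 N at 0.0145. With the lugs at the gaps it lifts the cover up to 5 mm when that is let up.
- cap_center (a point): Centre of the bayonet cover, 28 mm above its underside; z up its axis. Loose, about 0.2 kg, 56 mm high: black disc 58 mm across, 20 mm thick, with two lugs at its foot along +x and -x (14 mm wide, 6 high, to 41 mm from the axis), and on top an orange grip bar 52 mm long (x), 16 thick (y, pinch across it), 36 high. White ticks mark the lugs. Locked: x along the lamp's x within 3 degrees, underside at 89 mm.
- tray: Blue open parts tray, fixed to the bench: 165 x 165 mm outside, 28 mm high, walls and floor 5 mm thick. Origin: centre of its underside; x and y along its sides.
- weight: Bystander: brass check weight, to be left alone. Origin: on its underside.
- tape: Bystander: roll of yellow tape, to be left alone. Origin: on its underside.
- spare_lamp: Bystander: spare lamp, to be left alone. Origin: on its underside.
- spray: Bystander: spray bottle, to be left alone. Origin: on its underside.
- jar: Bystander: amber jar, to be left alone. Origin: on its underside.
- screwdriver: Bystander: screwdriver, to be left alone. Origin: on its underside.

How it is judged:
By the outcome, as a careful person would: the job done as asked, in the order asked, and still so for the second after the job is handed in, with the robot touching nothing.
It also fails if it takes over 51 s, if anything falls off the work surface, if the arm or the gripper's body presses on something with over 40 N, if the wrist force passes 120 N, or if a joint passes its speed limit or range.

### The arm

A 6-joint arm with a two-finger parallel gripper is mounted at the origin on the work surface. World frame = base frame: x ahead of the robot, y to its left, z up, the work surface at z = 0. Lengths are in m, angles in degrees, forces in N, time in s.
With the tool pointing down it reaches from about 0.35 to 0.875 m from the base axis. Payload 4.2 kg.
Tool frame: the origin (TCP) lies midway between the tips of the shut fingers; the grasp point (between the pads) lies 19 mm behind it; z points along the fingers, y is the direction in which the jaws open and shut (so a half turn about z gives the same grasp; the last joint's range is limited). The gripper opens to 87 mm and grips with 3 to 60 N. Pads are 19 mm wide; open, the fingers measure 117 mm over their backs; the gripper's body (75 mm by 190 mm) begins 51 mm behind the grasp point.
Start: joints at [78.988, 22.042, 0.453, 0, -68.411, -14.817], TCP at [0.272, 0.563, 0.223] pointing down, gripper open.
Joint ranges: [-179.83, 179.83], [-69.29, 118.12], [-61.27, 80.66], [-181.25, 117.63], [-171.15, -9.14], [-177.46, 177.46]. Speed limits (degrees/s): [159.86, 159.86, 180, 180, 180, 180].

### API

Orientations are given as a 3x3 rotation matrix whose columns are the frame's x, y, z axes.
In Python, from station import sense, capture, finish_job gives the robot as it stands. The module is installed in compiled form; this text tells all that it offers.
- The arm moves only by the shell command python3 -m jog 'ROWS' [OPENING]. ROWS is JSON, a list of rows, each a list of 6 numbers: the shift along the tool's x, y, z in cm, then the turn, a rotation vector about the tool's x, y, z in degrees. In form: [[dx, dy, dz, wx, wy, wz], ...]. A call has exactly 5 rows; each row shifts and turns the commanded pose from where the row before left it, along the tool's axes as they then stand; what a row does not reach is not made up. A row lasts 1/12 s, in which the tool goes at most 41.7 mm and 7.16 degrees, less where a joint would pass 70% of its speed; a pose out of reach is approached as far as the arm can. A call is refused whole if a number of a shift passes 4.17 or a number of a turn 7.16, either way. A call with a gripper value outside its range is refused whole. OPENING is the finger opening in cm, from 0 to 8.7, set as the call begins (- or left out, the last holds). The fingers move at their own pace and stop on an object; the grip force is fixed at half the most. Time passes only in rows, so rows that do not move let the fingers close, or fill a call up. It gives the time, the measured TCP pose, the force and the opening at its end, in the units of the state.
- sense(): the state, without advancing time (a new reading comes with each control period).
- capture(name): name is "scene" or "top"; returns a dict with "frame" (384x512x3 uint8, red, green, blue), "fx", "fy", "cx", "cy" (pixels), "dist" ([k1, k2, p1, p2, k3] as OpenCV has them; the pictures are not rectified), "world_to_cam" (4x4, takes a point from world to camera coordinates). Camera axes: x right, y up, looking along -z (the intrinsics and any distortion apply to the point x, -y, -z); pixel columns grow to the right and rows downward; lengths in m; the calibration is good to about 2 mm. A picture is of the moment at which its call begins. There is no depth.
- finish_job(): hands the job in, once; it reports no verdict.
The state is a dict: "time_s": time; "joints": joint angles; "joint_velocities": joint speeds; "effort": joint torques, N m; "tcp_pos": TCP position; "ee_rot": TCP orientation; "wrist_force": force on the tool from outside, world axes, zero at the start; "moment": the same for the moment, N m; "gripper_width": opening from 0.0 (shut) to 1.0 (fully open).
Only numpy, scipy, OpenCV 4.12 (cv2) and the standard library are available. Lean on these libraries where they do the work, as an engineer would, in place of code of your own. Each camera call takes 0.05 s, during which the arm holds its last target.

## Working session

There is one attempt and no reset: what is moved stays moved. The work goes in short steps, Python scripts to look and compute and a shell command to move; the robot and the scene stay as the last step left them, time stands still between calls to the robot, and variables do not carry over. Pictures are saved under pics/ and viewed, and the job is handed in when it is done.

```bash
mkdir -p pics; ls; python3 - <<'E'
from station import sense,capture
import cv2,json
s=sense();print(s)
for n in("scene","top"):
    c=capture(n);cv2.imwrite(f"pics/{n}0.png",c["frame"][:,:,::-1])
    print(n,{k:v for k,v in c.items() if k!="frame"})
E
```

```text
pics
{'time_s': 0.0, 'joints': array([ 7.89895464e+01,  2.20907220e+01,  3.80422080e-01, -2.95341414e-02,
       -6.84100960e+01, -1.48175027e+01]), 'joint_velocities': array([-0.01832306, -0.01815682,  0.01453703,  0.03020318, -0.0017995 ,
       -0.13298481]), 'effort': array([-9.93902286e-04, -3.90662169e+01,  1.87403387e+01,  4.21998248e+00,
        1.10319440e-02, -1.91099930e-04]), 'tcp_pos': array([0.27200421, 0.56204636, 0.22146298]), 'ee_rot': array([[ 9.00023465e-01, -4.35840570e-01, -8.71795797e-04],
       [-4.35841436e-01, -9.00021310e-01, -1.97103729e-03],
       [ 7.44232217e-05,  2.15394454e-03, -9.99997677e-01]]), 'wrist_force': array([0.00801372, 0.13600309, 0.64543642]), 'moment': array([0.00265221, 0.04100413, 0.03278653]), 'gripper_width': 1.0005619178882643}
scene {'fx': 380.0987488054213, 'fy': 380.0987488054213, 'cx': 255.79748469500163, 'cy': 188.82310597030255, 'dist': array([-0.07746268,  0.        ,  0.        ,  0.        ,  0.        ]), 'world_to_cam': array([[-0.60487213,  0.79627631,  0.0085877 ,  0.31381984],
       [-0.65854136, -0.50625016,  0.55680702,  0.30655649],
       [ 0.44771976,  0.33114169,  0.83059749, -1.29803684],
       [ 0.        ,  0.        ,  0.        ,  1.        ]])}
top {'fx': 440.8533926145957, 'fy': 440.8533926145957, 'cx': 259.0469812808344, 'cy': 182.73993416676325, 'dist': array([-0.01208664,  0.        ,  0.        ,  0.        ,  0.        ]), 'world_to_cam': array([[-0.0275556 , -0.9994814 , -0.01666179,  0.03286399],
       [ 0.98066734, -0.03025977,  0.1933285 , -0.5359377 ],
       [-0.19373242, -0.01101239,  0.9809926 , -1.32136699],
       [ 0.        ,  0.        ,  0.        ,  1.        ]])}
```

View pics/scene0.png

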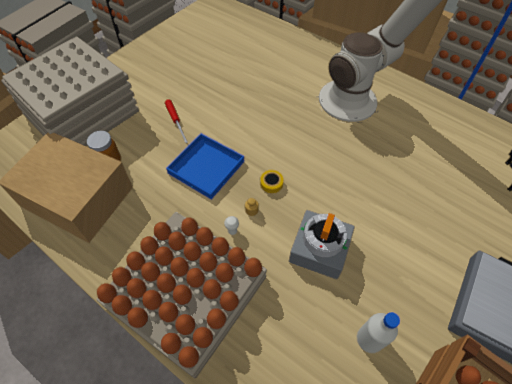

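View pics/top0.png

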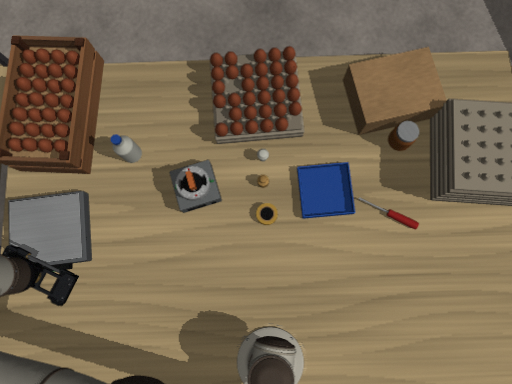

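The top view shows the lamp near (193,184) with its orange grip, the tray near (326,190), and the tape and weight between them. The scene view has the lamp at (325,235) and the tray at (206,165). I'll zoom in on both.

```bash
python3 - <<'E'
import cv2,numpy as np
a=cv2.imread("pics/scene0.png");b=cv2.imread("pics/top0.png")
A=cv2.resize(a[200:285,280:365],None,fx=7,fy=7,interpolation=cv2.INTER_CUBIC)
B=cv2.resize(b[150:220,160:230],None,fx=8,fy=8,interpolation=cv2.INTER_CUBIC)
cv2.imwrite("pics/zs.png",A);cv2.imwrite("pics/zt.png",B)
E
```

```text
(no output)
```

View pics/zs.png

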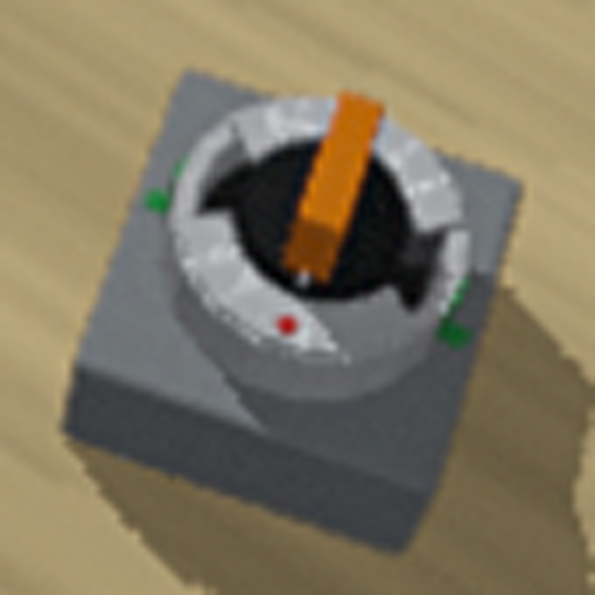

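View pics/zt.png

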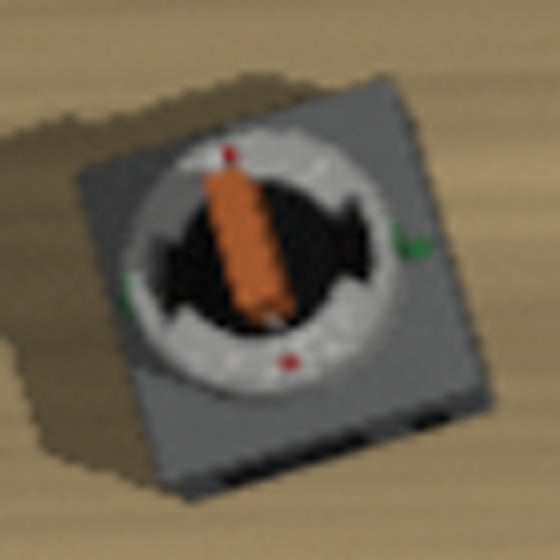

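```bash
cat > h.py <<'E'
import numpy as np,cv2,pickle
from station import sense,capture
def ray(c,px):
    px=np.array(px,float).reshape(-1,1,2)
    K=np.array([[c["fx"],0,c["cx"]],[0,c["fy"],c["cy"]],[0,0,1]])
    n=cv2.undistortPoints(px,K,c["dist"]).reshape(-1,2)
    d=np.c_[n[:,0],-n[:,1],-np.ones(len(n))]
    M=c["world_to_cam"];R=M[:3,:3];o=-R.T@M[:3,3]
    return o,d@R
def onz(c,px,z):
    o,d=ray(c,px);return o+d*((z-o[2])/d[:,2])[:,None]
def tri(c1,p1,c2,p2):
    out=[]
    o1,D1=ray(c1,p1);o2,D2=ray(c2,p2)
    for a,b in zip(D1,D2):
        a=a/np.linalg.norm(a);b=b/np.linalg.norm(b)
        t=np.linalg.lstsq(np.c_[a,-b],o2-o1,rcond=None)[0]
        q1=o1+a*t[0];q2=o2+b*t[1];out.append(np.r_[(q1+q2)/2,np.linalg.norm(q1-q2)])
    return np.array(out)
def mask(c,kind,roi):
    f=c["frame"];hsv=cv2.cvtColor(f,cv2.COLOR_RGB2HSV).astype(int);H,S,V=hsv[...,0],hsv[...,1],hsv[...,2]
    m={"red":((H<4)|(H>174))&(S>140)&(V>80),"orange":(H>=4)&(H<18)&(S>150)&(V>90),
       "green":(H>45)&(H<85)&(S>80),"blue":(H>105)&(H<125)&(S>150)}[kind]
    z=np.zeros(m.shape,bool);x0,x1,y0,y1=roi;z[y0:y1,x0:x1]=1
    return (m&z).astype(np.uint8)
def blobs(m,amin=2):
    n,l,st,ce=cv2.connectedComponentsWithStats(m,connectivity=8)
    return [(st[i,4],ce[i].round(2)) for i in range(1,n) if st[i,4]>=amin],l
E
python3 - <<'E'
from h import *
np.set_printoptions(precision=4,suppress=True)
C={n:capture(n) for n in("scene","top")}
R={"scene":(285,365,200,285),"top":(165,225,155,215)}
for n in C:
    for k in("red","orange","green"):
        m=mask(C[n],k,R[n]);b,_=blobs(m);print(n,k,b)
        if k=="red":
            for a,p in b: print("  red on .101",onz(C[n],p,.101))
        if k=="green":
            for a,p in b: print("  green z.065",onz(C[n],p,.065))
        if k=="orange":
            r=cv2.minAreaRect(np.argwhere(m)[:,::-1].astype(np.float32));print(r, cv2.boxPoints(r))
T={"scene":(160,250,130,200),"top":(290,360,155,225)}
for n in C:
    m=mask(C[n],"blue",T[n]);m=cv2.morphologyEx(m,cv2.MORPH_CLOSE,np.ones((5,5)))
    cs,_=cv2.findContours(m,cv2.RETR_EXTERNAL,cv2.CHAIN_APPROX_NONE)
    c=max(cs,key=cv2.contourArea);h=cv2.convexHull(c)
    for e in (2,3,4,5):
        q=cv2.approxPolyDP(h,e,True).reshape(-1,2);
        if len(q)<=4:break
    print(n,q.tolist(),onz(C[n],q,.028))
f=C
s=C["scene"]["frame"];t=C["top"]["frame"]
cv2.imwrite("pics/gs.png",cv2.resize(s[205:255,300:350][:,:,::-1],None,fx=12,fy=12,interpolation=0))
cv2.imwrite("pics/gt.png",cv2.resize(t[160:205,170:215][:,:,::-1],None,fx=12,fy=12,interpolation=0))
E
```

```text
scene red [(np.int32(2), array([320.5, 246. ]))]
  red on .101 [[0.5754 0.2308 0.101 ]]
scene orange [(np.int32(180), array([327.19, 226.21]))]
((327.1999816894531, 225.9000244140625), (7.273237705230713, 26.246902465820312), 18.43494987487793) [[319.6 237.2]
 [327.9 212.3]
 [334.8 214.6]
 [326.5 239.5]]
scene green [(np.int32(9), array([302., 228.])), (np.int32(19), array([344.21, 246.42]))]
  green z.065 [[0.5437 0.163  0.065 ]]
  green z.065 [[0.5234 0.273  0.065 ]]
top red []
top orange [(np.int32(111), array([190.11, 180.05]))]
((190.06602478027344, 179.98110961914062), (18.406312942504883, 6.181224346160889), 74.05460357666016) [[184.566  171.9811]
 [190.5094 170.283 ]
 [195.566  187.9811]
 [189.6226 189.6792]]
top green [(np.int32(9), array([211.22, 180.44])), (np.int32(2), array([175. , 187.5]))]
  green z.065 [[0.546  0.1649 0.065 ]]
  green z.065 [[0.5272 0.2773 0.065 ]]
scene [[243, 156], [211, 198], [167, 169], [201, 134]] [[ 0.4305 -0.1148  0.028 ]
 [ 0.5989 -0.0932  0.028 ]
 [ 0.6015 -0.2591  0.028 ]
 [ 0.4412 -0.2712  0.028 ]]
top [[347, 163], [354, 212], [303, 217], [298, 167]] [[ 0.5971 -0.265   0.028 ]
 [ 0.4393 -0.2764  0.028 ]
 [ 0.4284 -0.1166  0.028 ]
 [ 0.5889 -0.1082  0.028 ]]
```

View pics/gs.png

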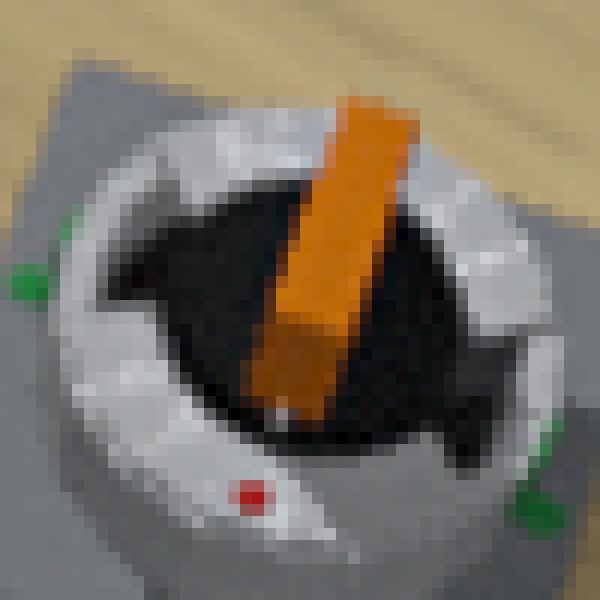

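View pics/gt.png

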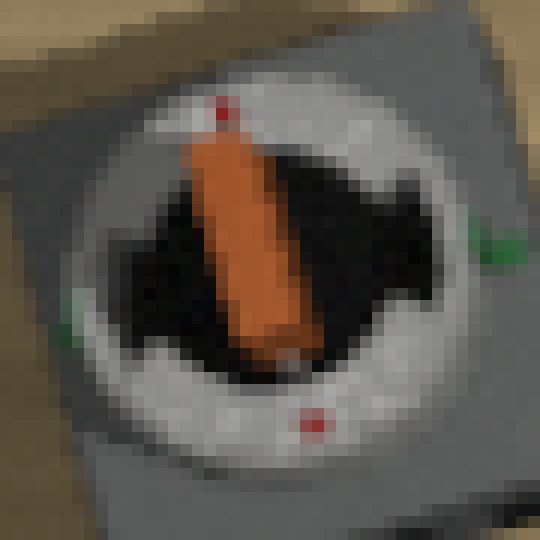

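```bash
python3 - <<'E'
from h import *
np.set_printoptions(precision=4,suppress=True)
C={n:capture(n) for n in("scene","top")}
S,T=C["scene"],C["top"]
f=lambda p,o:np.array(p)/12-.5+np.array(o)
ps=f([(342,95),(420,120),(272,314),(352,328)],(300,205)); pt=f([(308,330),(240,345),(243,133),(188,142)],(170,160))
t=tri(S,ps,T,pt);print(t,t.mean(0))
for c,p in((S,ps),(T,pt)):
    q=onz(c,p,.145);print(q.mean(0)); d=(q[2]+q[3]-q[0]-q[1])/2;print(np.hypot(*d[:2]),np.degrees(np.arctan2(d[1],d[0])))
r=onz(T,f([(222,112),(314,425)],(170,160)),.101);print("red",r,r.mean(0));d=r[0]-r[1];print(np.hypot(*d[:2]),np.degrees(np.arctan2(d[1],d[0])))
for c,p in ((S,[(302,228),(344.2,246.4)]),(T,[(211.2,180.44),(175,187.5)])):pass
g=tri(S,[(302,228)],T,[(211.5,180.5)]);print("green",g)
print("red tri",tri(S,f([(252,497)],(300,205)),T,f([(222,112)],(170,160))))
# tray
q=np.array([[243,156],[211,198],[167,169],[201,134]]);w=np.array([[303,217],[298,167],[347,163],[354,212]])
g=tri(S,q,T,w);print("tray",g,g.mean(0))
for c,n,p in((S,'scene',(0,0)),):pass
s=S["frame"];t=T["frame"]
a=cv2.resize(s[120:205,150:260][:,:,::-1],None,fx=7,fy=7,interpolation=0);cv2.imwrite("pics/trs.png",a)
b=cv2.resize(t[150:235,250:365][:,:,::-1],None,fx=6.5,fy=6.5,interpolation=0);cv2.imwrite("pics/trt.png",b)
E
```

```text
[[0.5119 0.2035 0.1414 0.0019]
 [0.5085 0.2193 0.1434 0.001 ]
 [0.5614 0.2187 0.1426 0.0006]
 [0.558  0.2321 0.1478 0.0026]] [0.5349 0.2184 0.1438 0.0015]
[0.5354 0.2193 0.145 ]
0.04969487775924838 15.908160469389223
[0.535  0.2175 0.145 ]
0.05211169296362406 16.042533302061937
red [[0.5767 0.2309 0.101 ]
 [0.4958 0.2075 0.101 ]] [0.5363 0.2192 0.101 ]
0.08422974517748318 16.085438198048085
green [[0.5452 0.1637 0.0681 0.0001]]
red tri [[0.5762 0.2307 0.1029 0.0004]]
tray [[ 0.4286 -0.1167  0.0248  0.0005]
 [ 0.5916 -0.1068  0.0072  0.0073]
 [ 0.5984 -0.2658  0.0196  0.002 ]
 [ 0.439  -0.276   0.0232  0.0031]] [ 0.5144 -0.1913  0.0187  0.0033]
```

View pics/trs.png

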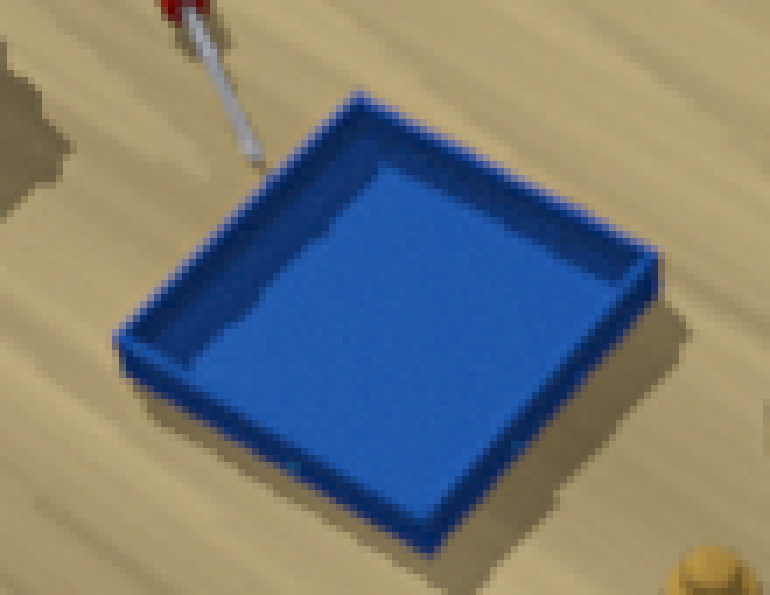

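View pics/trt.png

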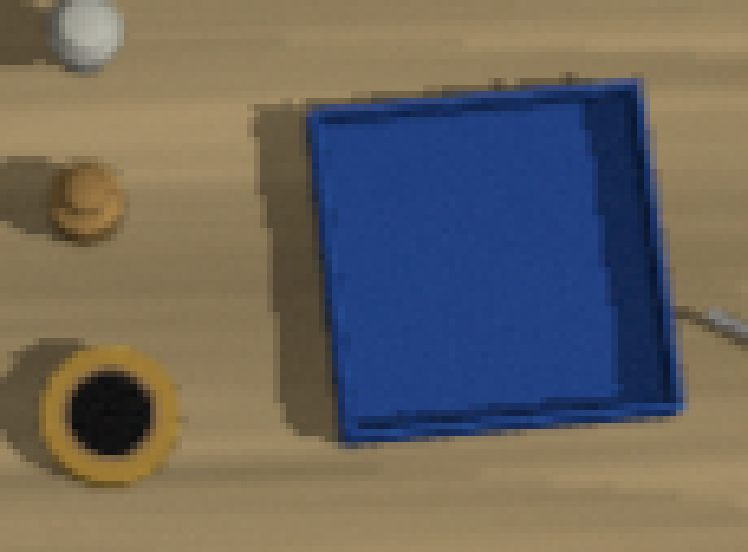

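```bash
python3 - <<'E'
from h import *
np.set_printoptions(precision=4,suppress=True)
S,T=capture("scene"),capture("top")
print(tri(S,[(391,320),(251,198),(232,218),(272,172)],T,[(117,140),(263,178),(263,152),(266,207)]))
E
python3 -m jog '[[2.58,1.29,0,0,0,0],[2.58,1.29,0,0,0,0],[2.58,1.29,0,0,0,0],[2.58,1.29,0,0,0,0],[2.58,1.29,0,0,0,0]]' 4.5
```

```text
[[0.6564 0.4326 0.1594 0.0034]
 [0.5492 0.0053 0.0607 0.002 ]
 [0.6298 0.0045 0.067  0.0058]
 [0.4552 0.0014 0.0725 0.0078]]
time_s: 0.82
tcp_pos: [0.3608, 0.4472, 0.2227]
ee_rot: [[0.9, -0.435, 0.0], [-0.435, -0.9, 0.0], [-0.0, -0.0, -1.0]]
wrist_force: [0.5, 0.9, 0.2]
gripper_width: 0.707
```

```bash
python3 -m jog '[[2.58,1.29,0,0,0,0],[2.58,1.29,0,0,0,0],[2.58,1.29,0,0,0,0],[2.58,1.29,0,0,0,0],[2.58,1.29,0,0,0,0]]'
python3 -m jog '[[2.58,1.29,0,0,0,0],[2.58,1.29,0,0,0,0],[2.58,1.29,0,0,0,0],[2.58,1.29,0,0,0,0],[2.58,1.29,0,0,0,0]]'
python3 -m jog '[[0,0,0,0,0,7.1],[0,0,0,0,0,7.1],[0,0,0,0,0,7.1],[0,0,0,0,0,7.1],[0,0,0,0,0,7.1]]'
python3 -c "
from station import sense
print(sense()['joints'])"
```

```text
time_s: 1.23
tcp_pos: [0.449, 0.3328, 0.2228]
ee_rot: [[0.9, -0.436, 0.0], [-0.436, -0.9, 0.0], [0.0, -0.0, -1.0]]
wrist_force: [0.4, 0.1, 0.1]
gripper_width: 0.522
time_s: 1.65
tcp_pos: [0.537, 0.2186, 0.2227]
ee_rot: [[0.9, -0.436, 0.0], [-0.436, -0.9, 0.0], [0.0, -0.0, -1.0]]
wrist_force: [0.3, -0.3, -0.2]
gripper_width: 0.517
time_s: 2.07
tcp_pos: [0.5364, 0.2196, 0.2226]
ee_rot: [[0.474, -0.881, 0.0], [-0.881, -0.474, 0.0], [-0.0, -0.0, -1.0]]
wrist_force: [0.5, -0.3, 0.3]
gripper_width: 0.518
[ 3.82660982e+01  1.76263933e+01 -6.13075506e+00 -1.04060280e-03
 -6.62364673e+01 -9.96879868e+00]
```

```bash
python3 -m jog '[[0,0,0,0,0,7.1],[0,0,0,0,0,7.1],[0,0,0,0,0,7.1],[0,0,0,0,0,7.1],[0,0,0,0,0,7.1]]'
python3 -m jog '[[0,0,0,0,0,7.1],[0,0,0,0,0,7.1],[0,0,0,0,0,7.1],[0,0,0,0,0,7.1],[0,0,0,0,0,7.1]]'
python3 -m jog '[[0,0,0,0,0,7.1],[0,0,0,0,0,7.1],[0,0,0,0,0,7.1],[0,0,0,0,0,7.1],[0,0,0,0,0,2.9]]'
python3 -m jog '[[0,0,1.5,0,0,0],[0,0,1.5,0,0,0],[0,0,1.5,0,0,0],[0,0,0,0,0,0],[0,0,0,0,0,0]]'
python3 - <<'E'
from h import *
for n in("scene","top"):
    c=capture(n)["frame"]
    o=c[160:270,270:380] if n=="scene" else c[140:230,145:235]
    cv2.imwrite(f"pics/{n}1.png",cv2.resize(o[:,:,::-1],None,fx=5,fy=5,interpolation=2))
s=sense();print(s["tcp_pos"],s["joints"],np.degrees(np.arctan2(s["ee_rot"][1,0],s["ee_rot"][0,0])),s["wrist_force"],s["moment"])
E
```

```text
time_s: 2.48
tcp_pos: [0.5363, 0.2198, 0.2226]
ee_rot: [[-0.125, -0.992, 0.0], [-0.992, 0.125, 0.0], [-0.0, -0.0, -1.0]]
wrist_force: [0.5, 0.2, 0.5]
gripper_width: 0.519
time_s: 2.9
tcp_pos: [0.5363, 0.2198, 0.2226]
ee_rot: [[-0.678, -0.735, 0.0], [-0.735, 0.678, 0.0], [-0.0, 0.0, -1.0]]
wrist_force: [-0.1, -0.5, 0.8]
gripper_width: 0.519
time_s: 3.32
tcp_pos: [0.5363, 0.2198, 0.2226]
ee_rot: [[-0.961, -0.277, 0.0], [-0.277, 0.961, 0.0], [-0.0, 0.0, -1.0]]
wrist_force: [0.4, 0.8, -0.5]
gripper_width: 0.52
time_s: 3.73
tcp_pos: [0.5361, 0.2195, 0.1772]
ee_rot: [[-0.959, -0.282, -0.001], [-0.282, 0.959, -0.001], [0.001, -0.001, -1.0]]
wrist_force: [-0.1, -0.4, -0.0]
gripper_width: 0.518
[0.53695726 0.22009471 0.17867   ] [ 3.82898211e+01  1.96571898e+01 -9.81662225e+00  3.66852201e-02
 -6.04250612e+01 -1.11918581e+02] -163.61068938262753 [ 1.11172437 -0.24232714  0.03672933] [ 0.06185257 -0.17154364  0.0064143 ]
```

View pics/scene1.png

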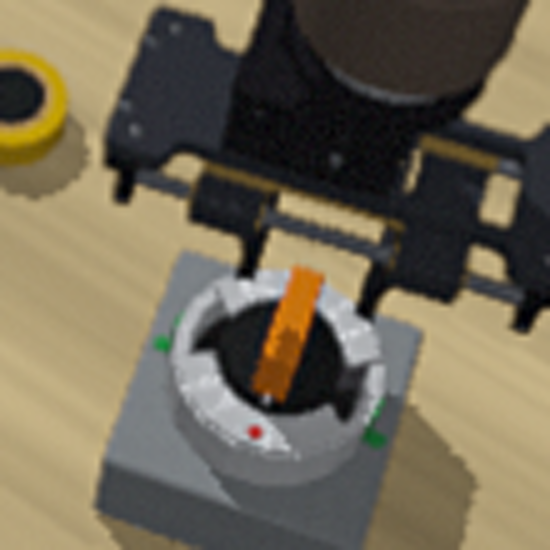

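View pics/top1.png

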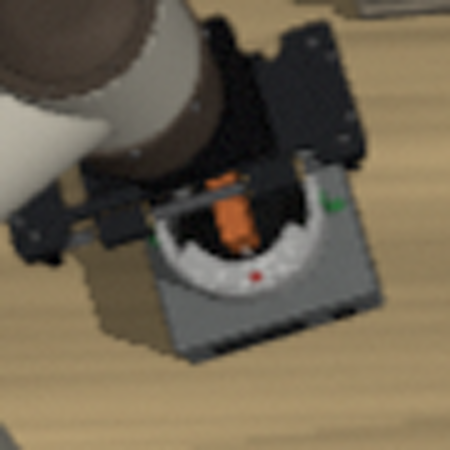

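The fingers straddle the orange bar. I'll lower onto it with a slight centring shift, and then close.

```bash
python3 -m jog '[[0.07,-0.05,1.3,0,0,0],[0,0,1.3,0,0,0],[0,0,1.3,0,0,0],[0,0,1.3,0,0,0],[0,0,0.9,0,0,0]]'
python3 -m jog '[[0,0,0,0,0,0],[0,0,0,0,0,0],[0,0,0,0,0,0],[0,0,0,0,0,0],[0,0,0,0,0,0]]' 0.5
python3 -m jog '[[0,0,0,0,0,0],[0,0,0,0,0,0],[0,0,0,0,0,0],[0,0,0,0,0,0],[0,0,0,0,0,0]]'
python3 - <<'E'
from h import *
for n in("scene",):
    c=capture(n)["frame"]
    o=c[160:270,270:380]
    cv2.imwrite(f"pics/{n}2.png",cv2.resize(o[:,:,::-1],None,fx=5,fy=5,interpolation=2))
s=sense();print(s["tcp_pos"],s["joints"],np.degrees(np.arctan2(s["ee_rot"][1,0],s["ee_rot"][0,0])),s["wrist_force"],s["moment"],s["gripper_width"]*87)
E
```

```text
time_s: 4.25
tcp_pos: [0.536, 0.2193, 0.1167]
ee_rot: [[-0.959, -0.282, 0.001], [-0.282, 0.959, 0.001], [-0.001, 0.0, -1.0]]
wrist_force: [0.1, -0.2, 0.0]
gripper_width: 0.516
time_s: 4.67
tcp_pos: [0.5362, 0.2194, 0.1175]
ee_rot: [[-0.959, -0.282, 0.001], [-0.282, 0.959, 0.001], [-0.002, 0.001, -1.0]]
wrist_force: [-0.9, -0.4, -0.1]
gripper_width: 0.221
time_s: 5.08
tcp_pos: [0.5362, 0.2192, 0.1173]
ee_rot: [[-0.959, -0.282, 0.001], [-0.282, 0.959, 0.0], [-0.001, -0.0, -1.0]]
wrist_force: [0.7, -1.5, 5.1]
gripper_width: 0.181
[0.53619598 0.21920942 0.1172588 ] [ 3.82647070e+01  2.30938565e+01 -1.43741220e+01  3.53078937e-02
 -5.24687123e+01 -1.11898833e+02] -163.61263064130483 [ 0.49420892 -0.75067687  5.31570625] [-0.27310497 -0.11765859 -0.01355411] 16.11836020626337
```

View pics/scene2.png

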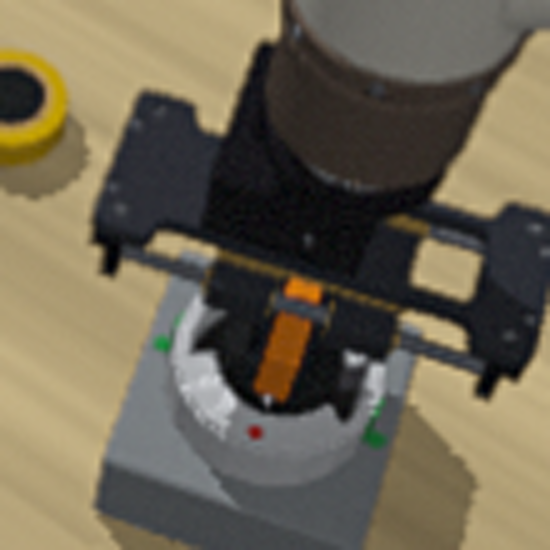

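```bash
python3 -m jog '[[0,0,0.1,0,0,0],[0,0,0.1,0,0,0],[0,0,0.1,0,0,0],[0,0,0.1,0,0,0],[0,0,0,0,0,0]]'
python3 -m jog '[[0,0,0.1,0,0,0],[0,0,0.05,0,0,0],[0,0,0,0,0,0],[0,0,0,0,0,0],[0,0,0,0,0,0]]'
```

```text
time_s: 5.55
tcp_pos: [0.5362, 0.2192, 0.1131]
ee_rot: [[-0.959, -0.282, 0.001], [-0.282, 0.959, 0.0], [-0.001, -0.0, -1.0]]
wrist_force: [-0.7, -1.5, 5.9]
gripper_width: 0.176
time_s: 5.97
tcp_pos: [0.5362, 0.2192, 0.1118]
ee_rot: [[-0.959, -0.282, 0.001], [-0.282, 0.959, 0.0], [-0.001, -0.0, -1.0]]
wrist_force: [-0.1, -0.6, 6.2]
gripper_width: 0.183
```

```bash
python3 -m jog '[[0,0,0.05,0,0,0],[0,0,0.05,0,0,0],[0,0,0,0,0,0],[0,0,0,0,0,0],[0,0,0,0,0,0]]'

```

```text
time_s: 6.38
tcp_pos: [0.5362, 0.2192, 0.1108]
ee_rot: [[-0.959, -0.282, 0.001], [-0.282, 0.959, 0.0], [-0.001, -0.0, -1.0]]
wrist_force: [-1.3, -1.8, 6.3]
gripper_width: 0.182
```

```bash
python3 -m jog '[[0,0,0.05,0,0,0],[0,0,0.05,0,0,0],[0,0,0,0,0,0],[0,0,0,0,0,0],[0,0,0,0,0,0]]'

```

```text
time_s: 6.8
tcp_pos: [0.5362, 0.2192, 0.1098]
ee_rot: [[-0.959, -0.282, 0.001], [-0.282, 0.959, 0.0], [-0.001, -0.0, -1.0]]
wrist_force: [-0.5, -1.0, 6.8]
gripper_width: 0.178
```

```bash
python3 -m jog '[[0,0,0.05,0,0,0],[0,0,0.03,0,0,0],[0,0,0,0,0,0],[0,0,0,0,0,0],[0,0,0,0,0,0]]'

```

```text
time_s: 7.22
tcp_pos: [0.5362, 0.2192, 0.1091]
ee_rot: [[-0.959, -0.282, 0.001], [-0.282, 0.959, 0.0], [-0.001, -0.0, -1.0]]
wrist_force: [-0.6, -0.4, 6.0]
gripper_width: 0.179
```

```bash
python3 -m jog '[[0,0,0.05,0,0,0],[0,0,0.03,0,0,0],[0,0,0,0,0,0],[0,0,0,0,0,0],[0,0,0,0,0,0]]'

```

```text
time_s: 7.63
tcp_pos: [0.5363, 0.2192, 0.1083]
ee_rot: [[-0.959, -0.282, 0.001], [-0.282, 0.959, 0.0], [-0.001, -0.0, -1.0]]
wrist_force: [-0.9, -0.9, 6.8]
gripper_width: 0.182
```

```bash
python3 -m jog '[[0,0,0.04,0,0,0],[0,0,0.03,0,0,0],[0,0,0,0,0,0],[0,0,0,0,0,0],[0,0,0,0,0,0]]'

```

```text
time_s: 8.05
tcp_pos: [0.5363, 0.2192, 0.1077]
ee_rot: [[-0.959, -0.282, 0.001], [-0.282, 0.959, 0.0], [-0.001, -0.0, -1.0]]
wrist_force: [-0.4, -0.8, 7.4]
gripper_width: 0.184
```

```bash
python3 -m jog '[[0,0,0.04,0,0,0],[0,0,0.03,0,0,0],[0,0,0,0,0,0],[0,0,0,0,0,0],[0,0,0,0,0,0]]'

```

```text
time_s: 8.47
tcp_pos: [0.5363, 0.2192, 0.107]
ee_rot: [[-0.959, -0.282, 0.001], [-0.282, 0.959, 0.0], [-0.001, -0.0, -1.0]]
wrist_force: [-0.6, -0.6, 6.5]
gripper_width: 0.18
```

```bash
python3 -m jog '[[0,0,0.04,0,0,0],[0,0,0.03,0,0,0],[0,0,0,0,0,0],[0,0,0,0,0,0],[0,0,0,0,0,0]]'

```

```text
time_s: 8.88
tcp_pos: [0.5363, 0.2192, 0.1063]
ee_rot: [[-0.959, -0.282, 0.001], [-0.282, 0.959, 0.0], [-0.001, -0.0, -1.0]]
wrist_force: [-0.5, -0.5, 7.5]
gripper_width: 0.183
```

```bash
python3 - <<'E'
from h import *
for n in("scene",):
    c=capture(n)["frame"]
    o=c[160:270,270:380]
    cv2.imwrite(f"pics/{n}3.png",cv2.resize(o[:,:,::-1],None,fx=5,fy=5,interpolation=2))
E
```

```text
(no output)
```

View pics/scene3.png

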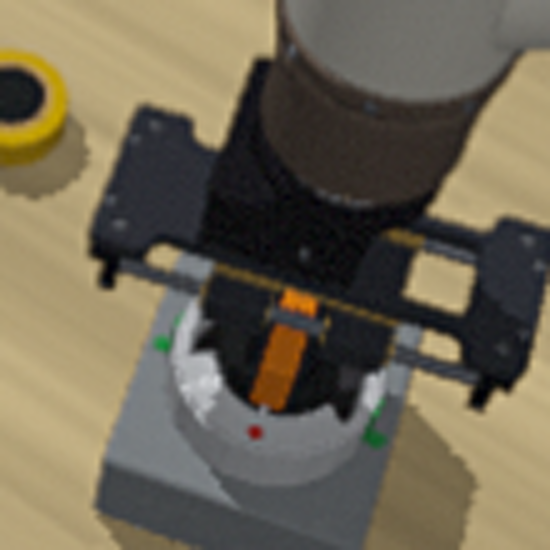

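The cover has moved down with the fingers, so there is no slip; the bar's near end is at (270,405) and was at (272,398) before. I'll keep pressing in small steps.

```bash
python3 -m jog '[[0,0,0.04,0,0,0],[0,0,0.03,0,0,0],[0,0,0,0,0,0],[0,0,0,0,0,0],[0,0,0,0,0,0]]'

```

```text
time_s: 9.35
tcp_pos: [0.5363, 0.2192, 0.1056]
ee_rot: [[-0.959, -0.282, 0.001], [-0.282, 0.959, 0.0], [-0.001, -0.0, -1.0]]
wrist_force: [-1.3, -1.4, 7.1]
gripper_width: 0.18
```

```bash
python3 -m jog '[[0,0,0.04,0,0,0],[0,0,0.03,0,0,0],[0,0,0,0,0,0],[0,0,0,0,0,0],[0,0,0,0,0,0]]'

```

```text
time_s: 9.77
tcp_pos: [0.5362, 0.2192, 0.105]
ee_rot: [[-0.959, -0.282, 0.001], [-0.282, 0.959, 0.0], [-0.001, -0.0, -1.0]]
wrist_force: [-1.3, -0.5, 7.6]
gripper_width: 0.186
```

```bash
python3 -m jog '[[0,0,0.03,0,0,0],[0,0,0.02,0,0,0],[0,0,0,0,0,0],[0,0,0,0,0,0],[0,0,0,0,0,0]]'

```

```text
time_s: 10.18
tcp_pos: [0.5363, 0.2192, 0.1049]
ee_rot: [[-0.959, -0.282, 0.002], [-0.282, 0.959, 0.0], [-0.002, -0.0, -1.0]]
wrist_force: [-2.0, -0.7, 9.6]
gripper_width: 0.182
```

```bash
python3 -m jog '[[0,0,0.03,0,0,0],[0,0,0.02,0,0,0],[0,0,0,0,0,0],[0,0,0,0,0,0],[0,0,0,0,0,0]]'

```

```text
time_s: 10.6
tcp_pos: [0.5363, 0.2191, 0.1048]
ee_rot: [[-0.959, -0.282, 0.002], [-0.282, 0.959, 0.0], [-0.002, -0.0, -1.0]]
wrist_force: [-2.6, -0.8, 11.4]
gripper_width: 0.178
```

```bash
python3 -c "
from station import sense
for i in range(3): print(sense()['wrist_force'],sense()['tcp_pos'])"

```

```text
[-2.58598281 -0.83787843 11.40855826] [0.53632625 0.21914793 0.10478304]
[-2.58598281 -0.83787843 11.40855826] [0.53632625 0.21914793 0.10478304]
[-2.58598281 -0.83787843 11.40855826] [0.53632625 0.21914793 0.10478304]
```

Bottomed: the force has climbed past the spring while travel stopped, at about 12.3 mm. I'll add a touch more push, then start the anticlockwise twist.

```bash
python3 -m jog '[[0,0,0.05,0,0,0],[0,0,0,0,0,-3],[0,0,0,0,0,-3],[0,0,0,0,0,-3],[0,0,0,0,0,-3]]'
python3 -c "
from station import sense
s=sense();print(s['moment'],s['joints'][5])"

```

```text
time_s: 11.02
tcp_pos: [0.5373, 0.2201, 0.1047]
ee_rot: [[-0.878, -0.478, 0.004], [-0.478, 0.878, 0.002], [-0.005, -0.0, -1.0]]
wrist_force: [0.4, 0.0, 11.1]
gripper_width: 0.181
[ 0.19114144  0.2447803  -0.04964327] -99.76435300467378
```

```bash
python3 -m jog '[[0,0,0,0,0,-5],[0,0,0,0,0,-5],[0,0,0,0,0,-5],[0,0,0,0,0,-5],[0,0,0,0,0,-5]]'
python3 -m jog '[[0,0,0,0,0,-5],[0,0,0,0,0,-5],[0,0,0,0,0,-5],[0,0,0,0,0,-5],[0,0,0,0,0,0]]'
python3 -c "
from station import sense
s=sense();print(s['moment'],s['joints'][5])"

```

```text
time_s: 11.43
tcp_pos: [0.5374, 0.2204, 0.1048]
ee_rot: [[-0.593, -0.805, 0.004], [-0.805, 0.593, 0.003], [-0.005, -0.002, -1.0]]
wrist_force: [-0.8, 1.4, 11.4]
gripper_width: 0.181
time_s: 11.85
tcp_pos: [0.5374, 0.2205, 0.1048]
ee_rot: [[-0.282, -0.959, 0.004], [-0.959, 0.282, 0.003], [-0.004, -0.004, -1.0]]
wrist_force: [-1.8, 0.4, 10.3]
gripper_width: 0.179
[0.36714132 0.50790389 0.02344305] -54.7318538862232
```

```bash
python3 -m jog '[[0,0,0,0,0,-5],[0,0,0,0,0,-5],[0,0,0,0,0,-5],[0,0,0,0,0,-5],[0,0,0,0,0,-5]]'
python3 -m jog '[[0,0,0,0,0,-2],[0,0,0,0,0,0],[0,0,0,0,0,0],[0,0,0,0,0,0],[0,0,0,0,0,0]]'
python3 - <<'E'
from h import *
s=sense();print(s['moment'],s['joints'][5],np.degrees(np.arctan2(s["ee_rot"][1,0],s["ee_rot"][0,0])))
for n in("scene","top"):
    c=capture(n)["frame"]
    o=c[160:270,270:380] if n=="scene" else c[140:230,145:235]
    cv2.imwrite(f"pics/{n}4.png",cv2.resize(o[:,:,::-1],None,fx=5,fy=5,interpolation=2))
E
```

```text
time_s: 12.27
tcp_pos: [0.5369, 0.2205, 0.1047]
ee_rot: [[0.15, -0.989, 0.003], [-0.989, -0.15, 0.003], [-0.002, -0.004, -1.0]]
wrist_force: [-2.9, 1.0, 11.6]
gripper_width: 0.18
time_s: 12.68
tcp_pos: [0.5368, 0.2205, 0.1047]
ee_rot: [[0.181, -0.983, 0.003], [-0.983, -0.181, 0.003], [-0.002, -0.004, -1.0]]
wrist_force: [-3.6, 0.4, 11.1]
gripper_width: 0.18
[0.52553866 0.93301494 0.04174652] -27.895873060970843 -79.57005964631503
```

View pics/scene4.png

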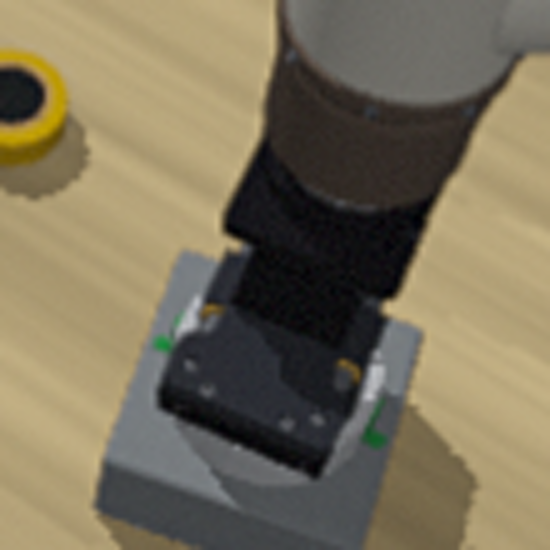

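View pics/top4.png

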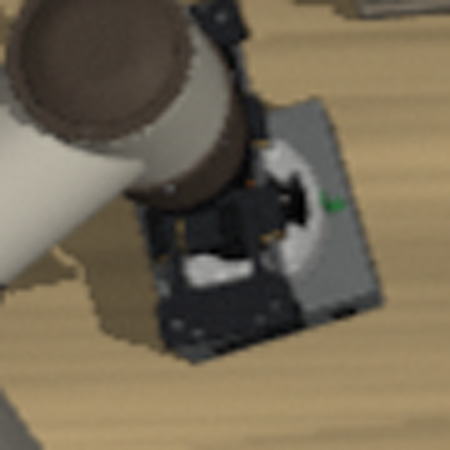

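The twist now reads 84.3° relative to the lamp, in line with the gaps, and the top view shows the lug in the gap beside the green dot at (333,203). I'll lift gently and watch the force.

```bash
python3 -m jog '[[0,0,-0.15,0,0,0],[0,0,-0.25,0,0,0],[0,0,-0.25,0,0,0],[0,0,-0.25,0,0,0],[0,0,-0.25,0,0,0]]'

```

```text
time_s: 13.2
tcp_pos: [0.5367, 0.2203, 0.1146]
ee_rot: [[0.18, -0.984, 0.002], [-0.984, -0.18, 0.002], [-0.002, -0.003, -1.0]]
wrist_force: [1.2, 3.2, 4.1]
gripper_width: 0.182
```

```bash
python3 -m jog '[[0,0,-0.15,0,0,0],[0,0,-0.15,0,0,0],[0,0,-0.15,0,0,0],[0,0,-0.15,0,0,0],[0,0,0,0,0,0]]'

```

```text
time_s: 13.62
tcp_pos: [0.5362, 0.2193, 0.1204]
ee_rot: [[0.18, -0.984, 0.001], [-0.984, -0.18, 0.001], [-0.0, -0.001, -1.0]]
wrist_force: [3.0, 4.5, 3.7]
gripper_width: 0.18
```

```bash
python3 -m jog '[[0,0,-0.25,0,0,0],[0,0,-0.25,0,0,0],[0,0,-0.25,0,0,0],[0,0,-0.25,0,0,0],[0,0,0,0,0,0]]'

```

```text
time_s: 14.03
tcp_pos: [0.5345, 0.2179, 0.1291]
ee_rot: [[0.18, -0.984, -0.003], [-0.984, -0.179, -0.003], [0.002, 0.004, -1.0]]
wrist_force: [0.2, 0.3, -1.5]
gripper_width: 0.18
```

```bash
python3 -m jog '[[0,0,-0.8,0,0,0],[0,0,-1.4,0,0,0],[0,0,-2,0,0,0],[0,0,-2,0,0,0],[0,0,-2,0,0,0]]'
python3 - <<'E'
from h import *
for n in("scene","top"):
    c=capture(n)["frame"]
    o=c[130:270,250:390] if n=="scene" else c[120:230,125:235]
    cv2.imwrite(f"pics/{n}5.png",cv2.resize(o[:,:,::-1],None,fx=4,fy=4,interpolation=2))
E
```

```text
time_s: 14.45
tcp_pos: [0.535, 0.2183, 0.2127]
ee_rot: [[0.18, -0.984, -0.002], [-0.984, -0.18, -0.002], [0.001, 0.002, -1.0]]
wrist_force: [0.8, -0.0, -3.0]
gripper_width: 0.182
```

View pics/scene5.png

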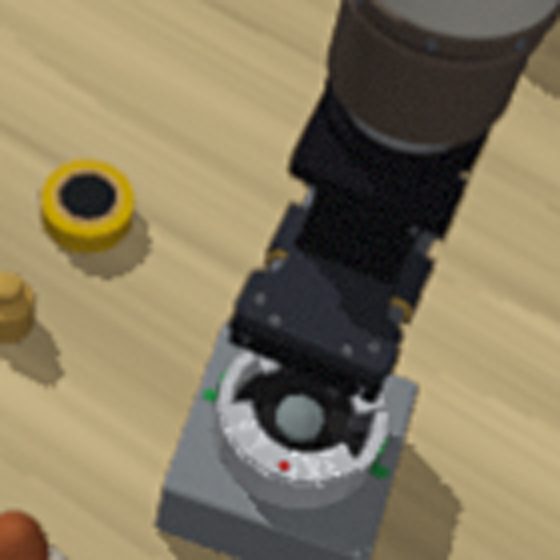

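The cover is out and in the gripper, and the lamp glass shows at (300,415). Next I'll carry it to the tray.

```bash
python3 -m jog '[[1.4,0.3,0,0,0,0],[2.4,0.57,0,0,0,0],[2.7,0.64,0,0,0,0],[2.7,0.64,0,0,0,0],[2.7,0.64,0,0,0,0]]'
python3 -m jog '[[2.7,0.64,0,0,0,0],[2.7,0.64,0,0,0,0],[2.7,0.64,0,0,0,0],[2.7,0.64,0,0,0,0],[2.7,0.64,0,0,0,0]]'
python3 -m jog '[[2.7,0.64,0,0,0,0],[2.7,0.64,0,0,0,0],[2.7,0.64,0,0,0,0],[2.7,0.64,0,0,0,0],[2.7,0.64,0,0,0,0]]'
python3 -m jog '[[0,0,1,0,0,0],[0,0,1,0,0,0],[0,0,1,0,0,0],[0,0,1,0,0,0],[0,0,0,0,0,0]]'
python3 - <<'E'
from h import *
s=sense();print(s['moment'],s['joints'],s["tcp_pos"],s["gripper_width"]*87)
for n in("scene","top"):
    c=capture(n)["frame"]
    o=c[70:220,130:280] if n=="scene" else c[120:240,260:380]
    cv2.imwrite(f"pics/{n}6.png",cv2.resize(o[:,:,::-1],None,fx=4,fy=4,interpolation=2))
E
```

```text
time_s: 14.97
tcp_pos: [0.5279, 0.0948, 0.2102]
ee_rot: [[0.18, -0.984, -0.004], [-0.984, -0.18, -0.002], [0.001, 0.004, -1.0]]
wrist_force: [0.8, 0.8, -2.9]
gripper_width: 0.181
time_s: 15.38
tcp_pos: [0.5205, -0.0436, 0.2103]
ee_rot: [[0.179, -0.984, -0.004], [-0.984, -0.179, -0.0], [-0.0, 0.004, -1.0]]
wrist_force: [0.8, -1.2, -3.2]
gripper_width: 0.183
time_s: 15.8
tcp_pos: [0.5132, -0.1817, 0.2102]
ee_rot: [[0.179, -0.984, -0.004], [-0.984, -0.179, 0.001], [-0.002, 0.004, -1.0]]
wrist_force: [1.0, -0.1, -1.4]
gripper_width: 0.176
time_s: 16.22
tcp_pos: [0.5133, -0.1789, 0.1686]
ee_rot: [[0.181, -0.984, -0.007], [-0.984, -0.181, 0.001], [-0.003, 0.006, -1.0]]
wrist_force: [0.1, 0.4, -1.8]
gripper_width: 0.184
[ 0.1256862   0.00510808 -0.03398979] [ -2.15513308  17.02268187 -15.29929767  -0.0753869  -58.05708056
  12.60529416] [ 0.51331574 -0.17888762  0.16859177] 15.999779003143185
```

View pics/scene6.png

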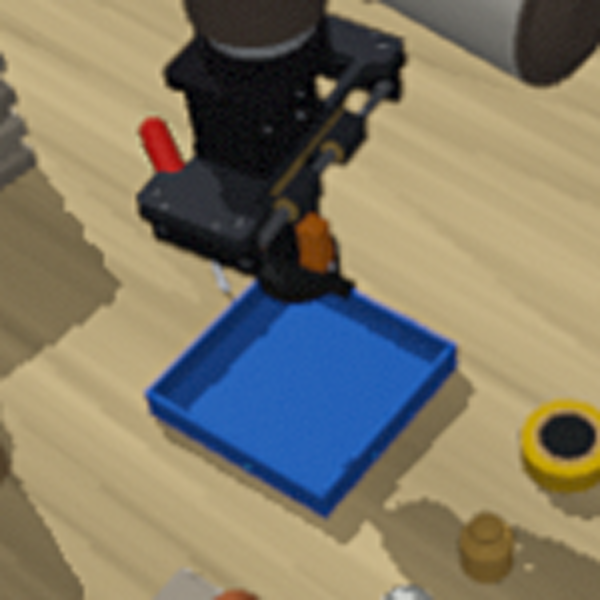

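View pics/top6.png

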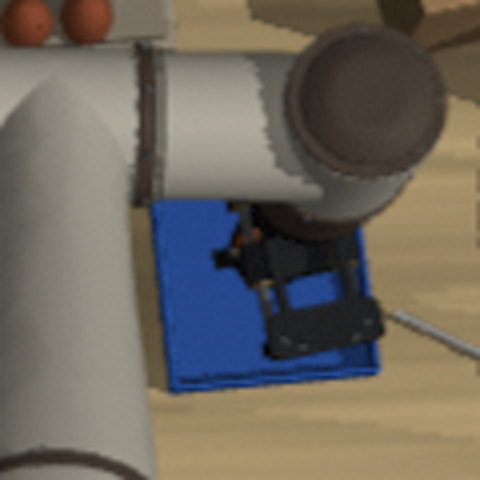

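```bash
python3 -m jog '[[0.6,0.1,0.5,0,0,0],[0.6,0.1,1,0,0,0],[0,0,1.5,0,0,0],[0,0,1.5,0,0,0],[0,0,1.5,0,0,0]]'
python3 -m jog '[[0,0,1.5,0,0,0],[0,0,1.5,0,0,0],[0,0,1.5,0,0,0],[0,0,1,0,0,0],[0,0,0.5,0,0,0]]'
python3 -m jog '[[0,0,0.3,0,0,0],[0,0,0.2,0,0,0],[0,0,0,0,0,0],[0,0,0,0,0,0],[0,0,0,0,0,0]]'
python3 - <<'E'
from h import *
s=sense();print(s['moment'],s["tcp_pos"],s["gripper_width"]*87)
for n in("scene",):
    c=capture(n)["frame"]
    o=c[70:220,130:280]
    cv2.imwrite(f"pics/{n}7.png",cv2.resize(o[:,:,::-1],None,fx=4,fy=4,interpolation=2))
E
```

```text
time_s: 16.73
tcp_pos: [0.5156, -0.1927, 0.1111]
ee_rot: [[0.18, -0.984, 0.001], [-0.984, -0.18, 0.0], [0.0, -0.001, -1.0]]
wrist_force: [-0.8, 0.3, -2.1]
gripper_width: 0.182
time_s: 17.15
tcp_pos: [0.5147, -0.1925, 0.0502]
ee_rot: [[0.18, -0.984, -0.003], [-0.984, -0.18, 0.0], [-0.001, 0.003, -1.0]]
wrist_force: [-0.1, 0.1, -2.3]
gripper_width: 0.181
time_s: 17.57
tcp_pos: [0.5162, -0.1923, 0.0477]
ee_rot: [[0.18, -0.984, 0.002], [-0.984, -0.18, -0.0], [0.0, -0.002, -1.0]]
wrist_force: [0.3, 1.1, -2.4]
gripper_width: 0.181
[ 0.04442022 -0.03512954  0.00751551] [ 0.51617799 -0.19230613  0.0476751 ] 15.758019240059966
```

View pics/scene7.png

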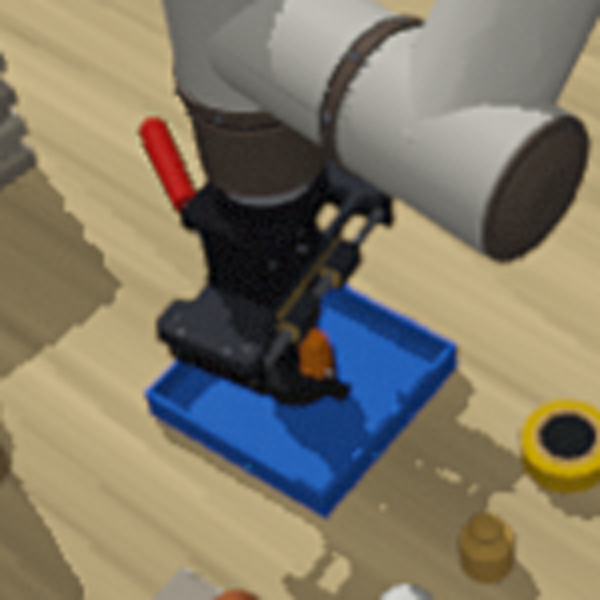

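The cover is over the middle of the tray at (315,370), about 14 mm above the floor. I'll bring it down slowly.

```bash
python3 -m jog '[[0,0,0.3,0,0,0],[0,0,0.3,0,0,0],[0,0,0.3,0,0,0],[0,0,0.1,0,0,0],[0,0,0,0,0,0]]'
python3 -m jog '[[0,0,0.1,0,0,0],[0,0,0.1,0,0,0],[0,0,0,0,0,0],[0,0,0,0,0,0],[0,0,0,0,0,0]]'
```

```text
time_s: 18.03
tcp_pos: [0.5152, -0.1922, 0.0364]
ee_rot: [[0.18, -0.984, -0.001], [-0.984, -0.18, 0.0], [-0.0, 0.001, -1.0]]
wrist_force: [0.7, 0.0, -3.1]
gripper_width: 0.182
time_s: 18.45
tcp_pos: [0.5157, -0.1923, 0.035]
ee_rot: [[0.18, -0.984, 0.0], [-0.984, -0.18, -0.0], [0.0, -0.0, -1.0]]
wrist_force: [-0.1, -0.3, -2.6]
gripper_width: 0.182
```

```bash
python3 -m jog '[[0,0,0.07,0,0,0],[0,0,0.07,0,0,0],[0,0,0,0,0,0],[0,0,0,0,0,0],[0,0,0,0,0,0]]'
```

```text
time_s: 18.87
tcp_pos: [0.5155, -0.1923, 0.0335]
ee_rot: [[0.18, -0.984, -0.0], [-0.984, -0.18, 0.0], [-0.0, 0.0, -1.0]]
wrist_force: [0.0, 0.0, -2.0]
gripper_width: 0.183
```

```bash
python3 -m jog '[[0,0,0.05,0,0,0],[0,0,0.05,0,0,0],[0,0,0,0,0,0],[0,0,0,0,0,0],[0,0,0,0,0,0]]'
```

```text
time_s: 19.28
tcp_pos: [0.5157, -0.1923, 0.0334]
ee_rot: [[0.18, -0.984, 0.0], [-0.984, -0.18, -0.0], [0.0, -0.0, -1.0]]
wrist_force: [-1.9, 1.2, 6.1]
gripper_width: 0.18
```

It touched at TCP z = 33.4 mm, as predicted. I'll ease the push off, open, and rise.

```bash
python3 -m jog '[[0,0,-0.06,0,0,0],[0,0,0,0,0,0],[0,0,0,0,0,0],[0,0,0,0,0,0],[0,0,0,0,0,0]]'
python3 -m jog '[[0,0,0,0,0,0],[0,0,0,0,0,0],[0,0,0,0,0,0],[0,0,0,0,0,0],[0,0,0,0,0,0]]' 4.5
python3 -m jog '[[0,0,0,0,0,0],[0,0,0,0,0,0],[0,0,0,0,0,0],[0,0,-0.3,0,0,0],[0,0,-0.5,0,0,0]]'
python3 -m jog '[[0,0,-1,0,0,0],[0,0,-2,0,0,0],[0,0,-3,0,0,0],[0,0,-3,0,0,0],[0,0,-3,0,0,0]]'
python3 -m jog '[[-1.5,0,-2,0,0,0],[-2.5,0,-1,0,0,0],[-3,0,0,0,0,0],[-3,0,0,0,0,0],[-3,0,0,0,0,0]]'
python3 -m jog '[[-3,0,0,0,0,0],[-3,0,0,0,0,0],[-3,0,0,0,0,0],[-3,0,0,0,0,0],[-1,0,0,0,0,0]]'
python3 -m jog '[[0,0,0,0,0,0],[0,0,0,0,0,0],[0,0,0,0,0,0],[0,0,0,0,0,0],[0,0,0,0,0,0]]'
python3 - <<'E'
from h import *
for n in("scene","top"):
    c=capture(n)["frame"]
    cv2.imwrite(f"pics/{n}8.png",c[:,:,::-1])
    o=c[120:210,150:260] if n=="scene" else c[150:230,280:370]
    cv2.imwrite(f"pics/{n}8z.png",cv2.resize(o[:,:,::-1],None,fx=6,fy=6,interpolation=2))
E
```

```text
time_s: 19.7
tcp_pos: [0.5157, -0.1923, 0.0334]
ee_rot: [[0.18, -0.984, 0.0], [-0.984, -0.18, -0.0], [0.0, -0.0, -1.0]]
wrist_force: [-1.6, 0.7, 4.3]
gripper_width: 0.185
time_s: 20.12
tcp_pos: [0.5157, -0.1923, 0.0329]
ee_rot: [[0.18, -0.984, -0.0], [-0.984, -0.18, -0.0], [0.0, 0.0, -1.0]]
wrist_force: [0.6, -0.2, -0.8]
gripper_width: 0.46
time_s: 20.53
tcp_pos: [0.5152, -0.1922, 0.041]
ee_rot: [[0.18, -0.984, -0.001], [-0.984, -0.18, 0.0], [-0.0, 0.001, -1.0]]
wrist_force: [-0.1, 1.4, -0.2]
gripper_width: 0.522
time_s: 20.95
tcp_pos: [0.5154, -0.1923, 0.1635]
ee_rot: [[0.18, -0.984, 0.001], [-0.984, -0.18, -0.0], [0.0, -0.001, -1.0]]
wrist_force: [1.2, -0.0, 0.1]
gripper_width: 0.515
time_s: 21.37
tcp_pos: [0.4919, -0.0634, 0.1927]
ee_rot: [[0.179, -0.984, 0.002], [-0.984, -0.179, 0.0], [-0.0, -0.002, -1.0]]
wrist_force: [0.7, 0.0, 0.2]
gripper_width: 0.512
time_s: 21.78
tcp_pos: [0.4684, 0.0661, 0.1925]
ee_rot: [[0.183, -0.983, 0.002], [-0.983, -0.183, 0.001], [-0.001, -0.002, -1.0]]
wrist_force: [-0.8, -0.1, 0.1]
gripper_width: 0.514
time_s: 22.2
tcp_pos: [0.4689, 0.0625, 0.1911]
ee_rot: [[0.178, -0.984, -0.0], [-0.984, -0.178, -0.0], [0.0, 0.0, -1.0]]
wrist_force: [-0.2, 0.3, -1.0]
gripper_width: 0.516
```

View pics/scene8.png

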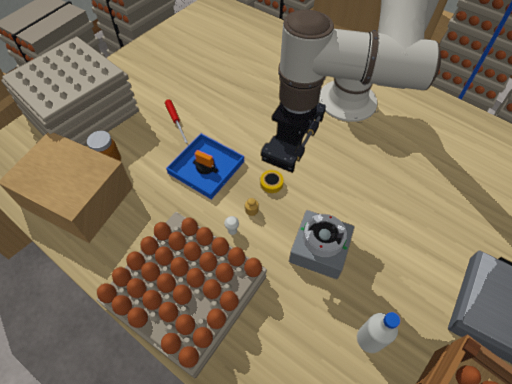

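View pics/scene8z.png

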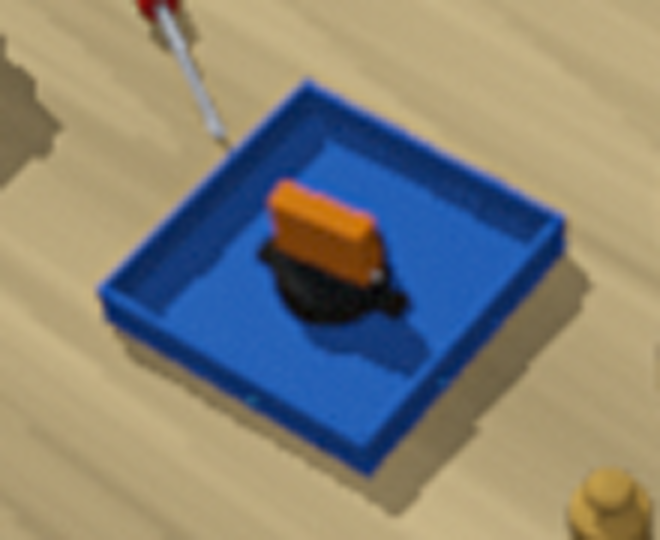

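View pics/top8.png

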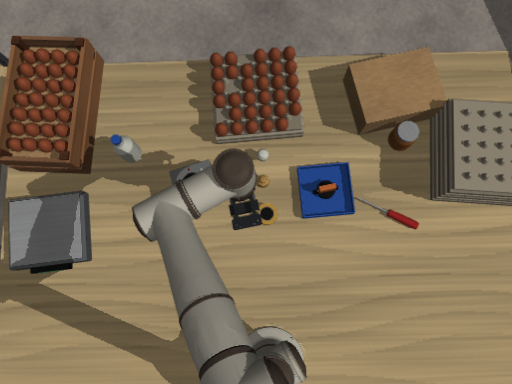

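The scene view shows the cover flat inside the tray at (205,160) with its grip up. The top view has it at (326,188). The bystanders are where they were and the gripper is clear at z = 0.19, so I'm handing it in.

```bash
python3 -c "
from station import finish_job
print(finish_job())"
```

```text
the job is handed in; nothing more can be done
None
```

The bayonet cover is off the lamp and lies flat in the middle of the blue tray with its grip up. The job took about 22 s of the 51 s allowed.

- **Pressing:** I felt the cover bottom about 12.3 mm below locked. The push peaked at about 11.6 N in the readings at the ends of my moves, against the 40 N or so that would break the lamp.
- **Twisting and lifting:** I turned it about 84° anticlockwise to the gaps, and it lifted out without catching.
- **Setting down:** Contact came at the expected height with about 8 N of push. I eased that off before opening the fingers.
- **Last checks:** The two final pictures show the cover in the tray. The bystanders look unmoved by eye and the gripper is clear of everything. No check failed. One tray corner measured poorly between the two views, at 7 mm high instead of the stated 28 mm. It is a blurred mask corner, so I centred the tray on the other corners and the top view.

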